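# Click the filter selector round to green, then open its shutter

## Robot

A 7-joint arm with a two-finger parallel gripper is mounted at the origin on a cart in front of the work surface, level with it; the furniture and walls round the work are solid. World frame = base frame: x ahead of the robot, y to its left, z up, the work surface at z = 0. Lengths are in m, angles in rad, forces in N, time in s.
With the tool pointing down it reaches from about 0.425 to 1.025 m from the base axis. Payload 9.4 kg.
Tool frame: the origin (TCP) lies at the very end of the fingers, on their centre line; the grasp point (between the pads) lies 19 mm behind it; z points along the fingers, y is the line along which they close (so a half turn about z gives the same grasp; the last joint's range is limited). The gripper opens to 85 mm and grips with 20 to 120 N. Pads are 22 mm wide; open, the fingers measure 114 mm over their backs; the gripper's body (76 mm by 85 mm) begins 54 mm behind the grasp point. The pads swing forward as they close: fully open they stand 13 mm farther back than shut.
Start: joints at [1.11, 0.599, -0.003, 1.599, 0.002, 0.943, -0.08], TCP at [0.271, -0.672, 0.206] pointing down, gripper open.
Joint ranges: [-2.57, 2.57], [-0.35, 1.97], [-1.29, 1.29], [0.11, 2.56], [-1.05, 4.19], [0.11, 1.86], [-2.63, 2.63]. Speed limits (rad/s): [2.22, 2.22, 3.01, 3.01, 3.14, 3.14, 3.14].

## Interface

Orientations are given as a unit quaternion [x, y, z, w].
In Python, from bench import bot, capture, ticket gives the robot as it stands.
- The arm moves only by the tool step_arm, never from a script. Its argument "increments" is a list of rows, each a list of 3 entries, a list of its own where there are three numbers: the turn, a rotation vector about the tool's x, y, z in degrees, then the shift along the tool's x, y, z in m, then the opening, from -1 (shut) to 1 (fully open). In form: [[[rx, ry, rz], [dx, dy, dz], gripper], ...]. A call has 1 to 12 rows; each row shifts and turns the commanded pose from where the row before left it, along the tool's axes as they then stand; what a row does not reach is not made up. A row lasts 1/8 s, in which the tool goes at most 62.5 mm and 10.7 degrees, less where a joint would pass 70% of its speed; a pose out of reach is approached as far as the arm can. A call is refused whole if a number of a shift passes 0.0625 or a number of a turn 10.7, either way. A call with a gripper value outside its range is refused whole. The fingers move at their own pace and stop on an object; "grip_force" is the grip in N (left out, the last holds). Time passes only in rows, so rows that do not move let the fingers close. It gives the time, the measured TCP pose, the force, the opening and the grip force at its end, in the units of the state.
- bot.read_state(): the state, without advancing time (a new reading comes with each control period).
- capture(name): name is "scene" or "top"; returns a dict with "frame" (384x512x3 uint8, red, green, blue), "mtx" (3x3 intrinsics, pixels), "R" (3x3) and "t" (3): a world point X has camera coordinates R X + t. Camera axes: x right, y down, z forward; pixel columns grow to the right and rows downward; lengths in m; the calibration is good to about 2 mm. A picture is of the moment at which its call begins. There is no depth.
- ticket.job_done(): hands the job in; it is judged then, once.
The state is a dict: "time": time; "joints": joint angles; "joint_velocities": joint speeds; "joint_efforts": joint torques, N m; "tcp_pos": TCP position; "orientation": TCP orientation; "contact_force": force on the tool from outside, world axes, zero at the start; "moment": the same for the moment, N m; "width": finger opening in m; "gripper_force": force on a finger pad.
Only numpy, scipy, OpenCV 4.12 (cv2) and the standard library are available. Lean on these libraries where they do the work, as an engineer would, in place of code of your own. Each camera call takes 0.05 s, during which the arm holds its last target. There are 200 camera calls.

## Task

On the grey lamp filter selector, push the orange tab round with the fingertips until its pointer has clicked in at the green button. Only then push the black shutter tab at the back of the unit to the left, all the way to its stop. Push each tab from one side only, never taking it between the fingers, grasp nothing, and leave the other things on the desk where they are.

Things in the scene. Friction and masses are not known exactly. Their poses are not given: they have to be found in the camera images.
- filter_unit: Lamp filter selector, fixed to the desk: flat round grey housing, 184 mm across, top face 24 mm above the desk, with a dark shutter block (66 mm deep, 84 mm wide, top 30 mm above the desk) at its back. Origin: centre of the underside, on the selector's axis. +x points from the axis to the shutter block (away from the robot, turned up to 26 degrees either way), z up.
- selector (a joint): Angle in rad of the selector disc about the vertical axis through filter_unit's origin. 0 at the start (orange tab along filter_unit's -x); grows counter-clockwise from above; end stops at +-2.2. Click stops every 0.698 rad (0, +-0.698, +-1.396, +-2.094); let go, it settles in the nearest within 0.05. About 4 N on the tab takes it over to the next stop, into which it jumps ahead.
- tab (a point): Middle of the orange tab on the aluminium disc (125 mm across, top 32 mm above the desk), 51 mm from the axis. A fin standing along the radius: 38 to 64 mm from the axis, 9 mm thick, 32 to 62 mm above the desk. Push it on a flat side, along its circle. Nothing else on the disc is over 37 mm above the desk.
- pointer (a point): End of the tab's small orange nose, 70 mm from the axis, 34 mm above the desk; it points outwards at the chosen filter's colour button.
- shutter (a joint): Travel in m of the black shutter slide along filter_unit's +y: 0 to 0.003 at the start (shut), 0.025 at its end stop (fully open). Needs about 2 N and stays where it is left.
- shutter_tab (a point): Middle of the black upright tab of the shutter slide, 113 mm behind the selector's axis (filter_unit's +x), 48 mm above the desk. The tab is 20 mm wide along filter_unit's x, 7 mm thick along y, and its top is 61 mm above the desk; below 37 mm it is 16 mm thick. When shut it stands about 12 mm on the -y side of the block's middle; it is pushed towards filter_unit's +y.
- label_red: Red colour button, 16 mm across and 3 mm high, fixed on the housing's top face 80 mm from the selector's axis, beside one click stop. Which of the six colours is at which stop changes. Origin: centre of its underside.
- label_yellow: Yellow colour button, 16 mm across and 3 mm high, fixed on the housing's top face 80 mm from the selector's axis, beside one click stop. Which of the six colours is at which stop changes. Origin: centre of its underside.
- label_green: Green colour button, 16 mm across and 3 mm high, fixed on the housing's top face 80 mm from the selector's axis, beside one click stop: the one to select. Which of the six colours is at which stop changes. Origin: centre of its underside.
- label_blue: Blue colour button, 16 mm across and 3 mm high, fixed on the housing's top face 80 mm from the selector's axis, beside one click stop. Which of the six colours is at which stop changes. Origin: centre of its underside.
- label_white: White colour button, 16 mm across and 3 mm high, fixed on the housing's top face 80 mm from the selector's axis, beside one click stop. Which of the six colours is at which stop changes. Origin: centre of its underside.
- label_black: Black colour button, 16 mm across and 3 mm high, fixed on the housing's top face 80 mm from the selector's axis, beside one click stop. Which of the six colours is at which stop changes. Origin: centre of its underside.
- objective_can: White objective canister with black screw lid, 40 mm across, 67 mm high, standing to the left of the filter unit; a loose bystander to be left alone. Origin: centre of its underside.
- filter_cube: Black filter cube with a green window, 38x34x36 mm, standing to the left of the filter unit's back; a loose bystander to be left alone. Origin: centre of its underside.
- immersion_oil: Dark oil bottle, 26 mm across, 62 mm high; a loose bystander to be left alone. Origin: centre of its underside.
- dish_60_a: Clear round dish with lid, 60 mm across, 14 mm high; a loose bystander to be left alone. Origin: centre of its underside.
- marker: Marker pen, black with blue cap, 132 mm long, 12 mm thick; a loose bystander to be left alone. Origin: centre of its underside.

How it is judged:
By the outcome, as a careful person would: the job done as asked, in the order asked, and still so for the second after the job is handed in, with the robot touching nothing.
It also fails if it takes over 51 s, if anything falls off the work surface, if the arm or the gripper's body presses on something with over 40 N, if the wrist force passes 120 N, or if a joint passes its speed limit or range.

## Working session

There is one attempt and no reset: what is moved stays moved. The work goes in short steps, Python scripts to look and compute and a tool call to move; the robot and the scene stay as the last step left them, time stands still between calls to the robot, and variables do not carry over. Pictures are saved under pics/ and viewed, at most 11 in all, crops included, and the job is handed in when it is done.

Besides the shell and the picture viewer there is one more tool, called by a JSON object that holds its "api" and its "payload", one argument or row to a line. step_arm: Moves the arm, as the interface text tells. Its arguments: {"type":"object","properties":{"increments":{"type":"array"},"grip_force":{"type":"number"}},"required":["increments"]}

```bash
mkdir -p pics; python3 - <<'E'
from bench import bot,capture
import cv2,numpy as np
s=bot.read_state();print({k:np.round(v,3).tolist() for k,v in s.items()})
for n in("scene","top"):
    c=capture(n);cv2.imwrite(f"pics/{n}0.png",c["frame"][:,:,::-1]);print(n,c["mtx"].tolist(),np.round(c["R"],4).tolist(),np.round(c["t"],4).tolist())
E
```

```text
{'time': 0.0, 'joints': [1.11, 0.6, -0.003, 1.6, 0.002, 0.943, -0.08], 'joint_velocities': [-0.0, -0.002, 0.001, 0.0, 0.002, -0.0, 0.001], 'joint_efforts': [-0.0, -77.647, 1.565, -25.802, 0.012, 0.009, 0.0], 'tcp_pos': [0.271, -0.672, 0.205], 'orientation': [0.982, 0.191, -0.0, -0.001], 'contact_force': [-0.603, 0.094, 0.856], 'moment': [0.068, -0.057, -0.003], 'gripper_force': 0.0, 'width': 0.086}
scene [[427.83878863676034, 0.0, 250.5748598659988], [0.0, 427.83878863676034, 181.91519397496114], [0.0, 0.0, 1.0]] [[-0.4701, -0.8823, -0.0243], [-0.3375, 0.2051, -0.9187], [0.8156, -0.4237, -0.3942]] [0.4899, 0.1845, 1.0667]
top [[392.34204105402705, 0.0, 250.43240111779951], [0.0, 392.34204105402705, 190.59471584927522], [0.0, 0.0, 1.0]] [[0.0142, -0.9995, -0.0267], [-0.9981, -0.0125, -0.0601], [0.0597, 0.0275, -0.9978]] [0.2839, 0.528, 1.0371]
```

View pics/top0.png

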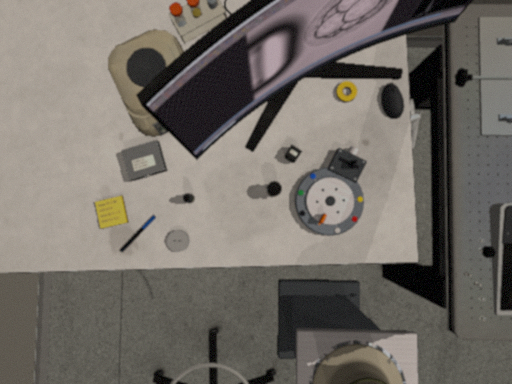

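View pics/scene0.png

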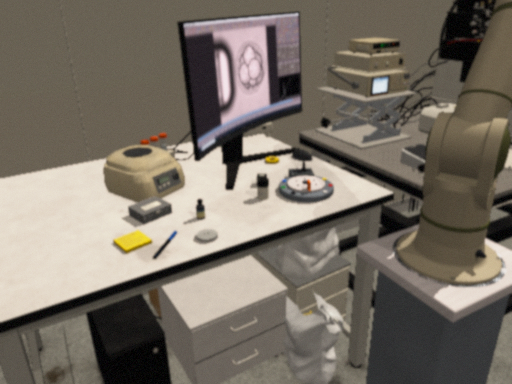

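The top view shows the unit at about (330,201), its shutter block at (347,163), the orange tab at (322,218) and the green button near (301,192). I'll zoom in and measure.

```bash
cat >h.py <<'E'
import numpy as np,cv2
from bench import bot,capture
def w(c,u,v,z):
    d=c["R"].T@np.linalg.solve(c["mtx"],[u,v,1.]);o=-c["R"].T@c["t"];return (o+d*(z-o[2])/d[2])
def px(c,X):
    p=c["mtx"]@(c["R"]@np.array(X)+c["t"]);return p[:2]/p[2]
def crop(c,u0,v0,w_,h_,k,n): cv2.imwrite(f"pics/{n}.png",cv2.resize(c["frame"][v0:v0+h_,u0:u0+w_,::-1],None,fx=k,fy=k,interpolation=cv2.INTER_CUBIC))
E
python3 - <<'E'
from h import *
c=capture("top");crop(c,260,135,120,110,5,"crop1")
f=c["frame"];hsv=cv2.cvtColor(f,cv2.COLOR_RGB2HSV)
m=np.zeros(f.shape[:2],bool);m[145:240,290:370]=1
for n,lo,hi in(("green",45,85),("blue",95,125),("yellow",22,35),("red/orange",0,18),("red",170,180)):
    k=((hsv[...,0]>=lo)&(hsv[...,0]<=hi)&(hsv[...,1]>110)&(hsv[...,2]>50)&m).astype(np.uint8)
    nn,_,st,ce=cv2.connectedComponentsWithStats(k)
    for i in range(1,nn):
        if st[i,4]>3:print(n,st[i,4],ce[i].round(1),w(c,*ce[i],.027).round(4))
E
```

```text
green 20 [300.  192.1] [0.5214 0.1584 0.027 ]
blue 28 [312.5 175.7] [0.5657 0.1255 0.027 ]
yellow 27 [359.6 198.7] [0.5057 0.0009 0.027 ]
red/orange 43 [322.  218.8] [0.4513 0.1    0.027 ]
red/orange 26 [354.4 218.5] [0.4533 0.0147 0.027 ]
```

View pics/crop1.png

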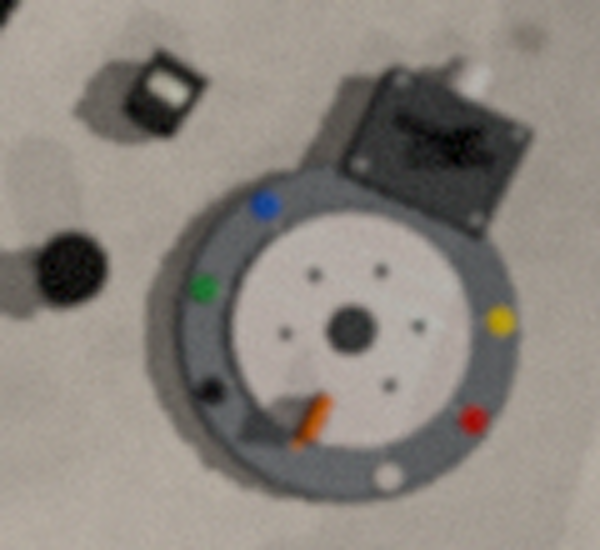

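```bash
cat >>h.py <<'E'
E
python3 - <<'E'
from h import *
from scipy.optimize import least_squares
from scipy.spatial.transform import Rotation as Ro
c=capture("top")
# crop px/5+offset -> buttons
B={-1.396:(300,192.1),-2.094:(312.5,175.7),2.094:(359.6,198.7),1.396:(354.4,218.5),.698:(260+388/5-.4,135+477/5-.4),-.698:(260+210/5-.4,135+390/5-.4)}
P=np.array([w(c,*B[k],.027)[:2] for k in B]);A=np.array(list(B))
f=lambda p:(p[:2]+.08*np.c_[np.cos(np.pi+A+p[2]),np.sin(np.pi+A+p[2])]-P).ravel()
r=least_squares(f,[.5,.08,-.4]);print(r.x,np.degrees(r.x[2]),(f(r.x)*1e3).round(1))
x,y,t=r.x;g=lambda a,b,z:np.r_[np.array([x,y])+[a*np.cos(t)-b*np.sin(t),a*np.sin(t)+b*np.cos(t)],z]
print("tab",g(-.051,0,.062),px(c,g(-.051,0,.062)),"shut",g(.113,-.012,.061),px(c,g(.113,-.012,.061)),"open px",px(c,g(.113,.012,.061)))
print("can",w(c,260+70/5,135+268/5,.067),"cube",w(c,260+167/5,135+90/5,.036))
for z in(.1,.3,.5):print("mon low",z,w(c,196,155,z),w(c,330,62,z),w(c,400,30,z))
E
```

```text
[ 0.49979213  0.08048521 -0.44480771] -25.48560457314081 [-0.2 -0.9  0.1  0.3  0.2 -0.1  0.1  0.7  0.1  0.6 -0.3 -0.6]
tab [0.45375476 0.10242971 0.062     ] [323.13717202 217.95027642] shut [0.59663307 0.02103076 0.061     ] [354.93878672 162.90534533] open px [346.48827254 158.84370996]
can [0.52721036 0.22910065 0.067     ] cube [0.62475076 0.17757489 0.036     ]
mon low 0.1 [0.60716652 0.42668457 0.1       ] [0.84703303 0.09237807 0.1       ] [ 0.93022195 -0.08327661  0.1       ]
mon low 0.3 [0.57716573 0.3928307  0.3       ] [0.76778449 0.12716172 0.3       ] [ 0.83389363 -0.01242875  0.3       ]
mon low 0.5 [0.54716494 0.35897683 0.5       ] [0.68853595 0.16194536 0.5       ] [0.73756532 0.05841911 0.5       ]
```

{"api": "step_arm", "payload": {
  "increments": [
    [[0,0,0],[0,0,-0.05],-1],
    [[0,0,0],[0,0,-0.05],-1],
    [[0,0,0],[0.036,-0.042,0],-1],
    [[0,0,0],[0.036,-0.042,0],-1],
    [[0,0,0],[0.036,-0.042,0],-1],
    [[0,0,0],[0.036,-0.042,0],-1],
    [[0,0,0],[0.036,-0.042,0],-1],
    [[0,0,0],[0.036,-0.042,0],-1],
    [[0,0,0],[0.036,-0.042,0],-1],
    [[0,0,0],[0.036,-0.042,0],-1],
    [[0,0,0],[0.036,-0.042,0],-1],
    [[0,0,0],[0.036,-0.042,0],-1]
  ]
}}

```text
time: 1.7
tcp_pos: [0.4482, -0.1463, 0.306]
orientation: [0.982, 0.191, 0.0, 0.0]
contact_force: [1.1, -0.5, 0.6]
width: 0.0001
gripper_force: 0.0
```

```bash
cat >>h.py <<'E'
from scipy.spatial.transform import Rotation as Ro
C=np.array([.4998,.0805]);T=-.4448
def unit(a,b):return C+[a*np.cos(T)-b*np.sin(T),a*np.sin(T)+b*np.cos(T)]
def st():
    s=bot.read_state();M=Ro.from_quat(s["orientation"]).as_matrix();yaw=np.degrees(np.arctan2(M[1,0],M[0,0]))
    print("t",round(s["time"],2),"tcp",s["tcp_pos"].round(4) if hasattr(s["tcp_pos"],"round") else s["tcp_pos"],"yaw",yaw.round(1),"zaxis",M[:,2].round(3),"F",np.round(s["contact_force"],1),"j",np.round(s["joints"],2),"w",round(s["width"],3));return s,M,yaw
def go(xyz):
    s,M,y=st();print("tool shift",(M.T@(np.array(xyz)-s["tcp_pos"])).round(4))
E
python3 -c "
from h import *
print(unit(-.051,0),unit(-.051,-.026))
go([*unit(-.051,-.026),.1])"
```

```text
[0.45376247 0.10244414] [0.44257526 0.07897403]
t 1.7 tcp [ 0.4482 -0.1463  0.306 ] yaw 22.0 zaxis [ 0. -0. -1.] F [ 1.1 -0.5  0.6] j [ 0.38  0.18 -0.21  2.02  0.05  0.94 -1.05] w 0.0
tool shift [ 0.079  -0.2111  0.2059]
```

{"api": "step_arm", "payload": {
  "increments": [
    [[0,0,0],[0.0197,-0.0528,0],-1],
    [[0,0,0],[0.0197,-0.0528,0],-1],
    [[0,0,0],[0.0197,-0.0528,0],-1],
    [[0,0,0],[0.0197,-0.0528,0],-1],
    [[0,0,-10.6],[0,0,0.05],-1],
    [[0,0,-10.6],[0,0,0.05],-1],
    [[0,0,-10.6],[0,0,0.05],-1],
    [[0,0,-10.6],[0,0,0.05],-1],
    [[0,0,0],[0,0,0.005],-1]
  ]
}}

```text
time: 2.82
tcp_pos: [0.4401, 0.077, 0.0985]
orientation: [0.846, 0.533, -0.003, -0.001]
contact_force: [0.2, 0.3, 0.6]
width: 0.0003
gripper_force: 0.0
```

```bash
python3 -c "
from h import *
go([*unit(-.051,-.026),.044])
c=capture('scene');u,v=px(c,[.49,.08,.06]).astype(int);crop(c,u-70,v-60,140,110,5,'s2')"
```

```text
t 2.83 tcp [0.4401 0.077  0.0985] yaw 64.4 zaxis [-0.006 -0.001 -1.   ] F [0.2 0.3 0.6] j [-0.01  0.48 -0.39  2.3   0.43  0.43 -1.2 ] w 0.0
tool shift [0.003  0.0016 0.0545]
```

View pics/s2.png

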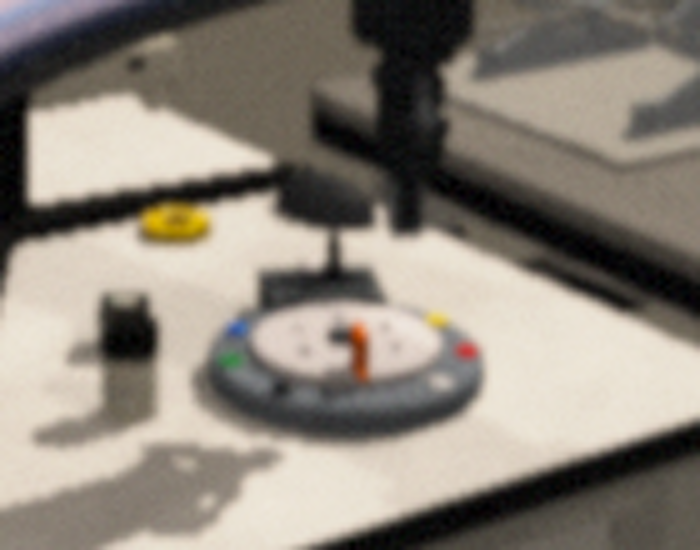

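The fingers (crop 405,225) are shut above the near-right side, clear of the orange tab (crop 360,350). Going down.

{"api": "step_arm", "payload": {
  "increments": [
    [[0,0,0],[0.001,0.001,0.03],-1],
    [[0,0,0],[0,0,0.024],-1],
    [[0,0,0],[0,0,0],-1],
    [[0,0,0],[0.004,0,0],-1],
    [[0,0,0],[0.004,0,0],-1],
    [[0,0,0],[0,0,0],-1]
  ]
}}

```text
time: 3.62
tcp_pos: [0.4475, 0.0854, 0.0476]
orientation: [0.846, 0.533, 0.001, 0.0]
contact_force: [-0.0, -0.4, 0.4]
width: -0.0002
gripper_force: 0.0
```

```bash
cat >>h.py <<'E'
def pol():
    s,M,y=st();q=np.array(s["tcp_pos"][:2])-C;c=M[:2,:2].T@-q;a=np.degrees(np.arctan2(q[1],q[0]))-np.degrees(T)-180
    print("axis in tool frame",c.round(4),"r",np.hypot(*q).round(4),"tcp angle deg",a.round(1),"tool rot",(y-90-np.degrees(T)).round(1))
E
python3 -c "
from h import *
pol()"
```

```text
t 3.62 tcp [0.4475 0.0854 0.0476] yaw 64.4 zaxis [ 0.002  0.001 -1.   ] F [-0.  -0.4  0.4] j [-0.12  0.57 -0.27  2.32  0.53  0.3  -1.3 ] w -0.0
axis in tool frame [0.0182 0.0493] r 0.0525 tcp angle deg 20.1 tool rot -0.1
```

{"api": "step_arm", "payload": {
  "increments": [
    [[0,0,0],[0.002,0,0.003],-1],
    [[0,0,5],[0.0045,-0.0012,0],-1],
    [[0,0,5],[0.0045,-0.0012,0],-1],
    [[0,0,5],[0.0045,-0.0012,0],-1],
    [[0,0,5],[0.0045,-0.0012,0],-1],
    [[0,0,0],[0,0,0],-1]
  ]
}}

```text
time: 4.38
tcp_pos: [0.4535, 0.1048, 0.0436]
orientation: [0.926, 0.378, -0.0, 0.0]
contact_force: [-0.3, 0.3, -0.1]
width: -0.0004
gripper_force: 0.0
```

```bash
python3 -c "
from h import *
pol()"
```

```text
t 4.38 tcp [0.4535 0.1048 0.0436] yaw 44.4 zaxis [-0. -0. -1.] F [-0.3  0.3 -0.1] j [-0.22  0.58 -0.19  2.31  0.38  0.28 -1.54] w -0.0
axis in tool frame [0.0161 0.0497] r 0.0523 tcp angle deg -2.2 tool rot -20.1
```

```bash
cat >>h.py <<'E'
def tab(n='scene'):
    c=capture(n);f=c["frame"];h=cv2.cvtColor(f,cv2.COLOR_RGB2HSV)
    u,v=px(c,[*C,.05]).astype(int);k=(h[...,0]>=5)&(h[...,0]<=14)&(h[...,1]>150)&(h[...,2]>90)
    m=np.zeros_like(k);m[v-40:v+40,u-45:u+45]=1;k&=m;p=np.argwhere(k)[:,::-1]
    if len(p)<4:print(n,"few",len(p));return c
    o=p.mean(0)
    e=[(np.hypot(*(px(c,[*unit(-.051*np.cos(a),-.051*np.sin(a)),.047])-o)),np.degrees(a)) for a in np.radians(np.arange(-130,131,1.))]
    print(n,len(p),o.round(1),"err,angle",min(e));return c
E
python3 -c "
from h import *
c=tab();u,v=px(c,[.49,.08,.06]).astype(int);crop(c,u-70,v-60,140,110,5,'s3');tab('top')"
```

```text
scene 24 [308.3 184.4] err,angle (np.float64(0.4321233636775324), np.float64(1.0))
top few 0
```

View pics/s3.png

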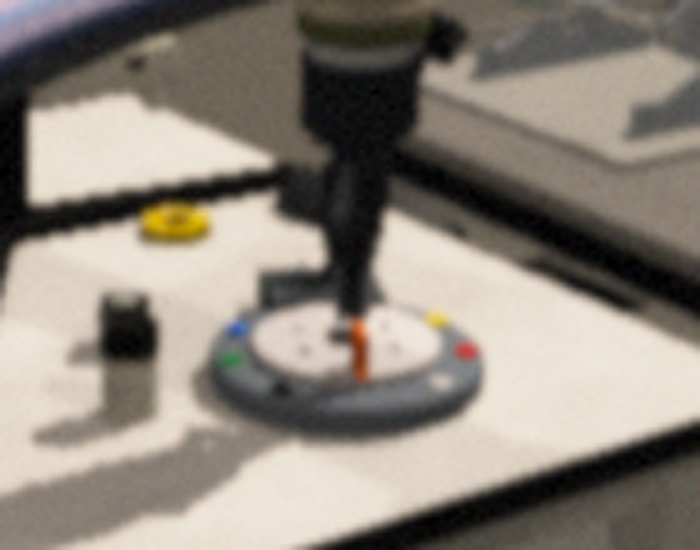

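```bash
python3 -c "
from h import *
s,M,y=st();c=capture('scene');u,v=px(c,[.49,.08,.06]).astype(int)
P=lambda X:((px(c,X)-[u-70,v-60])*5).round()
print('tcp',P(s['tcp_pos']),'tabtop',P([*unit(-.051,0),.062]),'tabbot',P([*unit(-.051,0),.032]),'ctr',P([*C,.032]))
for z in (.06,.08,.1):print(z,P([*s['tcp_pos'][:2],z]))
print(-c['R'].T@c['t'])"
```

```text
t 4.47 tcp [0.4532 0.1043 0.0436] yaw 44.5 zaxis [-0. -0. -1.] F [-0.3 -0.4  1.2] j [-0.22  0.58 -0.19  2.31  0.38  0.28 -1.54] w -0.0
tcp [354. 355.] tabtop [357. 327.] tabbot [355. 370.] ctr [342. 339.]
0.06 [355. 331.]
0.08 [356. 302.]
0.1 [356. 273.]
[-0.57735391  0.84629952  0.60191997]
```

```bash
python3 -c "
from h import *
c=capture('scene');u,v=px(c,[.49,.08,.06]).astype(int)
P=lambda X:((px(c,X)-[u-70,v-60])*5).round()
for z in (.0785,.0985,.118,.13):print(z,P([.4401,.077,z]))
crop(c,u-35,v-45,70,60,10,'s4')
t=capture('top');print(px(t,[.4532,.1043,.0436]));crop(t,260,135,120,110,5,'t4')"
```

```text
0.0785 [403. 303.]
0.0985 [404. 273.]
0.118 [405. 245.]
0.13 [406. 227.]
[321.30060779 218.08609946]
```

View pics/s4.png

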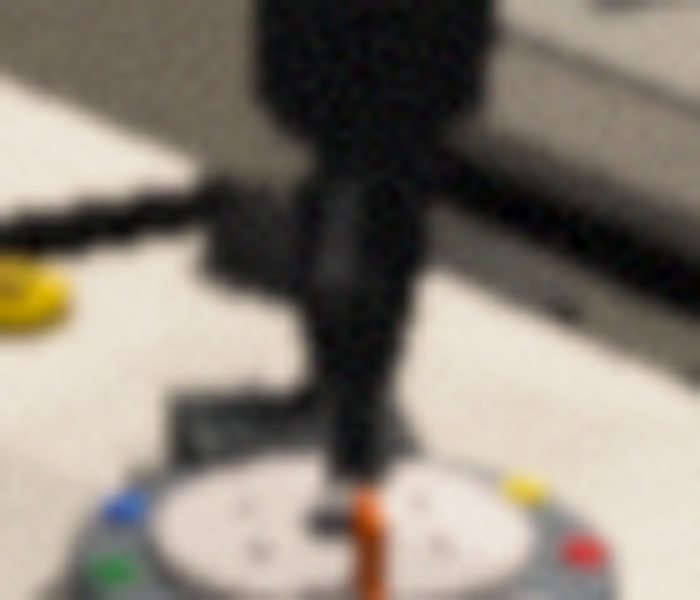

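View pics/t4.png

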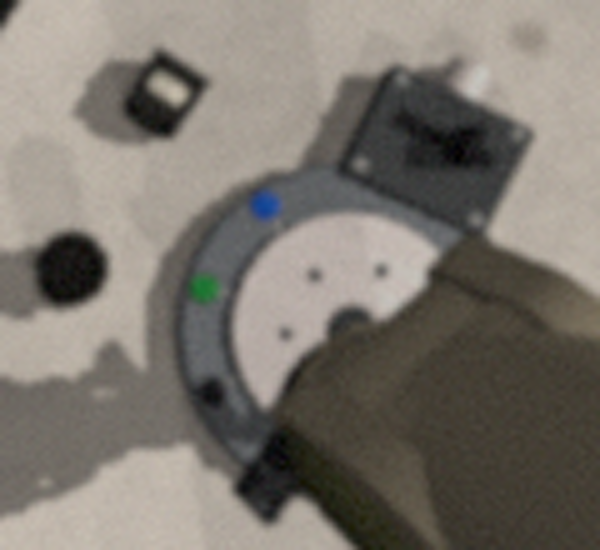

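The tab is still at its start (crop 357,350). The fingertip shows at about (352,315), so it passed over the tab: it is about 28 mm higher than the reported TCP. I'll go back along the arc and descend with a force check.

{"api": "step_arm", "payload": {
  "increments": [
    [[0,0,-5],[-0.0045,-0.0012,0],-1],
    [[0,0,-5],[-0.0045,-0.0012,0],-1],
    [[0,0,-5],[-0.0045,-0.0012,0],-1],
    [[0,0,-5],[-0.0045,-0.0012,0],-1],
    [[0,0,0],[-0.009,0.003,0],-1],
    [[0,0,0],[0,0,0],-1],
    [[0,0,0],[0,0,0.008],-1],
    [[0,0,0],[0,0,0],-1]
  ]
}}

```text
time: 5.62
tcp_pos: [0.4373, 0.0841, 0.0352]
orientation: [0.846, 0.533, -0.0, -0.0]
contact_force: [-0.4, 0.4, 0.9]
width: 0.0001
gripper_force: 0.0
```

```bash
python3 -c "
from h import *
pol();c=tab();s=bot.read_state();u,v=px(c,s['tcp_pos']).astype(int);print(px(c,s['tcp_pos'])-[u-35,v-40])
crop(c,u-35,v-40,70,60,10,'s5')"
```

```text
t 5.62 tcp [0.4373 0.0841 0.0352] yaw 64.4 zaxis [-0.001 -0.    -1.   ] F [-0.4  0.4  0.9] j [-0.16  0.59 -0.23  2.35  0.55  0.24 -1.33] w 0.0
axis in tool frame [0.0238 0.0579] r 0.0626 tcp angle deg 22.2 tool rot -0.1
scene 19 [308.3 184.8] err,angle (np.float64(0.1454276807522476), np.float64(1.0))
[35.76079503 40.69681394]
```

View pics/s5.png

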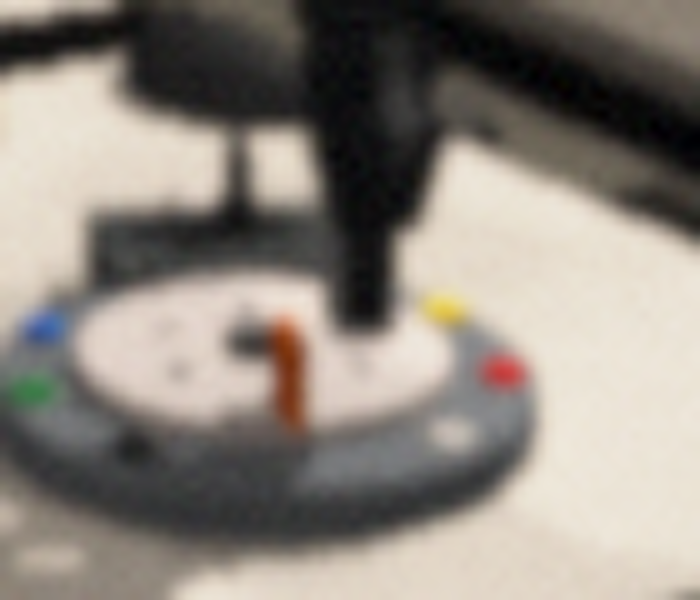

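The fingertip is at (362,330) where the reported TCP projects to (358,407), so it is about 27 mm high. I'll aim for a reported z of about 0.017 and watch the force.

{"api": "step_arm", "payload": {
  "increments": [
    [[0,0,0],[0,0.006,0.008],-1],
    [[0,0,0],[0,0,0.005],-1],
    [[0,0,0],[0,0,0.005],-1],
    [[0,0,0],[0,0,0],-1]
  ]
}}

```text
time: 6.18
tcp_pos: [0.4424, 0.0813, 0.0173]
orientation: [0.846, 0.533, -0.001, -0.0]
contact_force: [-0.3, 0.4, -0.4]
width: -0.0
gripper_force: 0.0
```

```bash
python3 -c "
from h import *
pol()"
```

```text
t 6.17 tcp [0.4424 0.0813 0.0173] yaw 64.4 zaxis [-0.001 -0.    -1.   ] F [-0.3  0.4 -0.4] j [-0.18  0.63 -0.18  2.35  0.58  0.2  -1.35] w -0.0
axis in tool frame [0.0241 0.0521] r 0.0574 tcp angle deg 24.7 tool rot -0.1
```

{"api": "step_arm", "payload": {
  "increments": [
    [[0,0,0],[0.004,0,0],-1],
    [[0,0,0],[0.004,0,0],-1],
    [[0,0,5],[0.0045,-0.0012,0],-1],
    [[0,0,5],[0.0045,-0.0012,0],-1],
    [[0,0,0],[0,0,0],-1]
  ]
}}

```text
time: 6.8
tcp_pos: [0.4471, 0.0954, 0.0178]
orientation: [0.89, 0.456, -0.002, 0.001]
contact_force: [-1.1, -6.5, -0.2]
width: -0.0003
gripper_force: 3.0
```

```bash
python3 -c "
from h import *
pol();tab()"
```

```text
t 6.8 tcp [0.4471 0.0954 0.0178] yaw 54.2 zaxis [-0.003 -0.004 -1.   ] F [-1.1 -6.5 -0.2] j [-0.22  0.63 -0.16  2.34  0.49  0.21 -1.46] w -0.0
axis in tool frame [0.0187 0.0514] r 0.0547 tcp angle deg 9.7 tool rot -10.3
scene 17 [305.8 184.2] err,angle (np.float64(0.6532860381766756), np.float64(-8.0))
```

{"api": "step_arm", "payload": {
  "increments": [
    [[0,0,5],[0.0045,-0.0012,0],-1],
    [[0,0,5],[0.0045,-0.0012,0],-1],
    [[0,0,5],[0.0045,-0.0012,0],-1],
    [[0,0,0],[0,0,0],-1]
  ]
}}

```text
time: 7.35
tcp_pos: [0.4533, 0.1086, 0.0177]
orientation: [0.942, 0.336, -0.002, 0.001]
contact_force: [-0.1, -2.5, -0.1]
width: 0.0003
gripper_force: 1.5
```

```bash
python3 -c "
from h import *
pol();tab()"
```

```text
t 7.35 tcp [0.4533 0.1086 0.0177] yaw 39.2 zaxis [-0.002 -0.003 -1.   ] F [-0.1 -2.5 -0.1] j [-0.27  0.63 -0.12  2.32  0.36  0.21 -1.61] w 0.0
axis in tool frame [0.0182 0.0512] r 0.0543 tcp angle deg -5.7 tool rot -25.3
scene 13 [301.  185.2] err,angle (np.float64(0.8009074168764975), np.float64(-26.0))
```

{"api": "step_arm", "payload": {
  "increments": [
    [[0,0,5],[0.0045,-0.0012,0],-1],
    [[0,0,5],[0.0045,-0.0012,0],-1],
    [[0,0,5],[0.0045,-0.0012,0],-1],
    [[0,0,5],[0.0045,-0.0012,0],-1],
    [[0,0,5],[0.0045,-0.0012,0],-1],
    [[0,0,0],[0,0,0],-1]
  ]
}}

```text
time: 8.15
tcp_pos: [0.4685, 0.1247, 0.0176]
orientation: [0.992, 0.124, -0.002, 0.001]
contact_force: [-4.9, -4.9, -0.5]
width: 0.0003
gripper_force: 2.7
```

```bash
python3 -c "
from h import *
pol();tab()"
```

```text
t 8.15 tcp [0.4685 0.1247 0.0176] yaw 14.3 zaxis [-0.005 -0.003 -1.   ] F [-4.9 -4.9 -0.5] j [-0.34  0.64 -0.06  2.28  0.15  0.23 -1.86] w 0.0
axis in tool frame [0.0195 0.0505] r 0.0542 tcp angle deg -29.2 tool rot -50.2
scene 11 [294.5 184.6] err,angle (np.float64(1.7859996821240245), np.float64(-51.0))
```

{"api": "step_arm", "payload": {
  "increments": [
    [[0,0,5],[0.0045,-0.0012,0],-1],
    [[0,0,5],[0.0045,-0.0012,0],-1],
    [[0,0,5],[0.0045,-0.0012,0],-1],
    [[0,0,0],[0,0,0],-1]
  ]
}}

```text
time: 8.7
tcp_pos: [0.4815, 0.1314, 0.0175]
orientation: [1.0, -0.006, -0.002, 0.001]
contact_force: [-2.9, -2.7, -1.2]
width: 0.0
gripper_force: 1.4
```

```bash
python3 -c "
from h import *
pol();tab()"
```

```text
t 8.7 tcp [0.4815 0.1314 0.0175] yaw -0.7 zaxis [-0.004 -0.001 -1.   ] F [-2.9 -2.7 -1.2] j [-0.37  0.65 -0.01  2.25  0.04  0.25 -2.  ] w 0.0
axis in tool frame [0.0188 0.0507] r 0.0541 tcp angle deg -44.8 tool rot -65.2
scene 8 [291.  184.8] err,angle (np.float64(3.3865706342689674), np.float64(-64.0))
```

{"api": "step_arm", "payload": {
  "increments": [
    [[0,0,3],[0.0027,-0.0007,0],-1],
    [[0,0,2],[0.0018,-0.0005,0],-1],
    [[0,0,0],[0,0,0],-1]
  ]
}}

```text
time: 9.12
tcp_pos: [0.4892, 0.1336, 0.0179]
orientation: [0.999, -0.049, 0.001, -0.0]
contact_force: [0.2, -0.2, -0.5]
width: 0.0002
gripper_force: 0.2
```

```bash
python3 -c "
from h import *
pol();tab()"
```

```text
t 9.12 tcp [0.4892 0.1336 0.0179] yaw -5.6 zaxis [ 0.002  0.001 -1.   ] F [ 0.2 -0.2 -0.5] j [-0.38  0.65  0.    2.24 -0.    0.25 -2.04] w 0.0
axis in tool frame [0.0158 0.0518] r 0.0542 tcp angle deg -53.2 tool rot -70.1
scene 8 [289.5 184.1] err,angle (np.float64(3.7237612416635573), np.float64(-71.0))
```

The force dropped to zero, so the tab has clicked ahead. Backing off and lifting.

{"api": "step_arm", "payload": {
  "increments": [
    [[0,0,0],[-0.006,0.001,0],-1],
    [[0,0,0],[-0.006,0.001,0],-1],
    [[0,0,0],[0,0,-0.045],-1],
    [[0,0,0],[0,0,-0.045],-1],
    [[0,0,-10],[0,0,0],-1],
    [[0,0,-10],[0,0,0],-1],
    [[0,0,-10],[0,0,0],-1],
    [[0,0,-10],[0,0,0],-1],
    [[0,0,-10],[0,0,0],-1],
    [[0,0,-10],[0,0,0],-1],
    [[0,0,-10],[0,0,0],-1],
    [[0,0,0],[0,0,0],-1]
  ]
}}

```text
time: 10.68
tcp_pos: [0.4758, 0.1321, 0.1077]
orientation: [0.847, 0.532, 0.0, -0.0]
contact_force: [0.6, -1.0, 1.1]
width: 0.0
gripper_force: 0.0
```

```bash
python3 -c "
from h import *
print(unit(.113,-.042));go([*unit(.113,-.042),.1])"
```

```text
[ 0.58373308 -0.0060346 ]
t 10.68 tcp [0.4758 0.1321 0.1077] yaw 64.3 zaxis [-0.  0. -1.] F [ 0.6 -1.   1.1] j [-0.13  0.5  -0.35  2.2   0.34  0.5  -1.2 ] w 0.0
tool shift [-0.0777  0.1571  0.0077]
```

{"api": "step_arm", "payload": {
  "increments": [
    [[0,0,0],[-0.0194,0.0393,0],-1],
    [[0,0,0],[-0.0194,0.0393,0],-1],
    [[0,0,0],[-0.0194,0.0393,0],-1],
    [[0,0,0],[-0.0194,0.0393,0],-1],
    [[0,0,0],[0,0,0.03],-1],
    [[0,0,0],[0,0,0],-1]
  ]
}}

```text
time: 11.42
tcp_pos: [0.5827, -0.006, 0.0761]
orientation: [0.847, 0.531, -0.002, -0.001]
contact_force: [-0.2, 0.6, -0.2]
width: -0.0003
gripper_force: 0.0
```

```bash
python3 -c "
from h import *
s,M,y=st();c=tab();tab('top');u,v=px(c,[.53,.06,.05]).astype(int)
P=lambda X:((px(c,X)-[u-40,v-40])*10).round()
print('tip est',P(np.array(s['tcp_pos'])+[0,0,.027]),'shut',P([*unit(.113,-.012),.061]),'green',P([*unit(.08*np.cos(np.pi-1.396),.08*np.sin(np.pi-1.396)),.027]))
go([*unit(.113,-.042),.02])
crop(c,u-40,v-40,80,60,10,'s6')"
```

```text
t 11.43 tcp [ 0.5827 -0.006   0.0761] yaw 64.2 zaxis [-0.004 -0.    -1.   ] F [-0.2  0.6 -0.2] j [ 0.15  0.63 -0.34  2.02  0.38  0.56 -0.91] w -0.0
scene 64 [290.9 179.5] err,angle (np.float64(0.4302808223052228), np.float64(-86.0))
top 30 [310.6 195.4] err,angle (np.float64(1.0508226367642395), np.float64(-77.0))
tip est [478. 182.] shut [389. 296.] green [174. 538.]
t 11.53 tcp [ 0.5839 -0.0048  0.078 ] yaw 64.3 zaxis [-0.001  0.    -1.   ] F [ 0.4  0.4 -0.5] j [ 0.15  0.62 -0.35  2.02  0.38  0.56 -0.91] w -0.0
tool shift [-0.0011  0.0004  0.058 ]
```

View pics/s6.png

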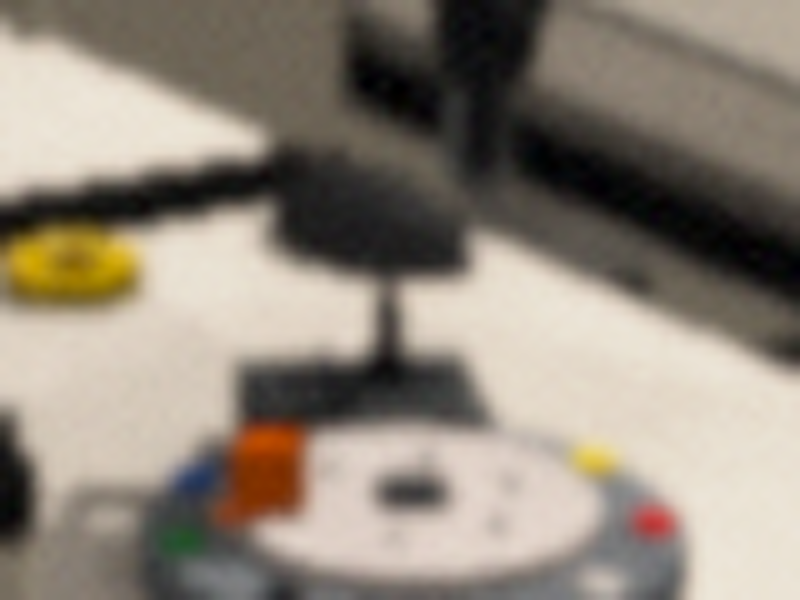

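The orange tab stands at green: (265,475) with its nose at (228,512) towards the green button (180,540). The shutter tab is at (388,310), as predicted, and the fingertip at (480,180). Descending and pushing the shutter.

{"api": "step_arm", "payload": {
  "increments": [
    [[0,0,0],[0,0,0.03],-1],
    [[0,0,0],[0,0,0.028],-1],
    [[0,0,0],[0,0,0],-1],
    [[0,0,0],[0.007,0,0],-1],
    [[0,0,0],[0.007,0,0],-1],
    [[0,0,0],[0.005,0,0],-1],
    [[0,0,0],[0.005,0,0],-1],
    [[0,0,0],[0,0,0],-1]
  ]
}}

```text
time: 12.52
tcp_pos: [0.595, 0.0166, 0.0199]
orientation: [0.846, 0.533, 0.0, -0.0]
contact_force: [-0.2, 0.1, -0.2]
width: 0.0
gripper_force: 0.0
```

```bash
python3 -c "
from h import *
go([*unit(.113,-.0015),.02])"
```

```text
t 12.53 tcp [0.595  0.0166 0.0199] yaw 64.4 zaxis [ 0.001  0.    -1.   ] F [-0.2  0.1 -0.2] j [ 0.07  0.71 -0.29  2.02  0.43  0.46 -0.98] w 0.0
tool shift [ 0.0152 -0.0005 -0.0001]
```

{"api": "step_arm", "payload": {
  "increments": [
    [[0,0,0],[0.004,0,0],-1],
    [[0,0,0],[0.004,0,0],-1]
  ]
}}

```text
time: 12.78
tcp_pos: [0.598, 0.0231, 0.0197]
orientation: [0.846, 0.533, -0.0, -0.0]
contact_force: [-1.1, -1.0, 1.0]
width: 0.0
gripper_force: 0.8
```

```bash
python3 -c "
from h import *
go([*unit(.113,-.0015),.02])
c=capture('scene');u,v=px(c,[.53,.06,.05]).astype(int)
crop(c,u-40,v-40,80,60,10,'s7')"
```

```text
t 12.78 tcp [0.598  0.0231 0.0197] yaw 64.4 zaxis [-0. -0. -1.] F [-1.1 -1.   1. ] j [ 0.06  0.72 -0.29  2.01  0.42  0.47 -0.99] w 0.0
tool shift [ 0.0081 -0.0004 -0.0003]
```

View pics/s7.png

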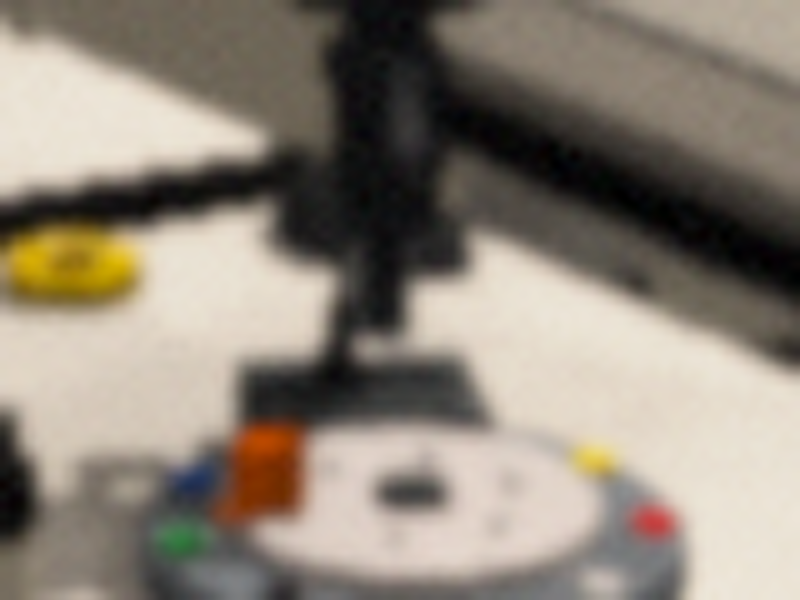

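The fingertip (385,310) is pushing the shutter tab, now at (343,330). I'll push on to the stop.

{"api": "step_arm", "payload": {
  "increments": [
    [[0,0,0],[0.004,0,0],-1],
    [[0,0,0],[0.004,0,0],-1],
    [[0,0,0],[0.003,0,0],-1],
    [[0,0,0],[0,0,0],-1],
    [[0,0,0],[0,0,0],-1]
  ]
}}

```text
time: 13.45
tcp_pos: [0.5999, 0.0273, 0.0196]
orientation: [0.847, 0.531, -0.005, 0.001]
contact_force: [-6.8, -15.7, 10.1]
width: -0.0004
gripper_force: 8.6
```

```bash
python3 -c "
from h import *
go([*unit(.113,-.0015),.02])"
```

```text
t 13.45 tcp [0.5999 0.0273 0.0196] yaw 64.2 zaxis [-0.006 -0.007 -1.   ] F [ -6.8 -15.7  10.1] j [ 0.04  0.72 -0.28  2.    0.42  0.48 -1.  ] w -0.0
tool shift [ 0.0034 -0.0003 -0.0004]
```

A firm 17 N means it is at the stop; the 14 mm finger half-width matches what the selector contact gave. Withdrawing.

{"api": "step_arm", "payload": {
  "increments": [
    [[0,0,0],[-0.01,0,0],-1],
    [[0,0,0],[-0.015,0,0],-1],
    [[0,0,0],[0,0,-0.05],-1],
    [[0,0,0],[0,0,-0.06],-1],
    [[0,0,0],[-0.06,0,0],-1],
    [[0,0,0],[-0.06,0,0],-1],
    [[0,0,0],[0,0,0],-1],
    [[0,0,0],[0,0,0],-1]
  ]
}}

```text
time: 14.45
tcp_pos: [0.5406, -0.0975, 0.1299]
orientation: [0.846, 0.533, 0.001, -0.0]
contact_force: [0.4, -0.2, -0.2]
width: 0.0
gripper_force: 0.0
```

```bash
python3 -c "
from h import *
st();tab();tab('top')
c=capture('scene');t=capture('top');u,v=px(c,[.53,.06,.05]).astype(int)
for b in(-.012,.008,.0105,.013):print(b,((px(c,[*unit(.113,b),.05])-[u-40,v-40])*7).round(),((px(t,[*unit(.113,b),.061])-[290,150])*7).round())
a=cv2.resize(c['frame'][v-40:v+20,u-40:u+40],None,fx=7,fy=7,interpolation=2)[:,:400]
b=cv2.resize(t['frame'][150:210,290:347+23],None,fx=7,fy=7,interpolation=2)[:,:400] if 0 else cv2.resize(t['frame'][150:210,290:347],None,fx=7,fy=7,interpolation=2)
b=cv2.resize(t['frame'][150:210,310:367],None,fx=7,fy=7,interpolation=2)
cv2.imwrite('pics/fin.png',np.hstack([a,b])[:,:800,::-1])"
```

```text
t 14.45 tcp [ 0.5406 -0.0975  0.1299] yaw 64.4 zaxis [ 0.001  0.001 -1.   ] F [ 0.4 -0.2 -0.2] j [ 0.36  0.52 -0.41  2.06  0.34  0.63 -0.72] w 0.0
scene 62 [291.3 180.1] err,angle (np.float64(0.46809305844786053), np.float64(-79.0))
top 30 [310.8 195.3] err,angle (np.float64(0.8744717086971996), np.float64(-78.0))
-0.012 [272. 228.] [455.  90.]
0.008 [232. 229.] [405.  67.]
0.0105 [228. 229.] [399.  64.]
0.013 [223. 230.] [393.  61.]
```

View pics/fin.png

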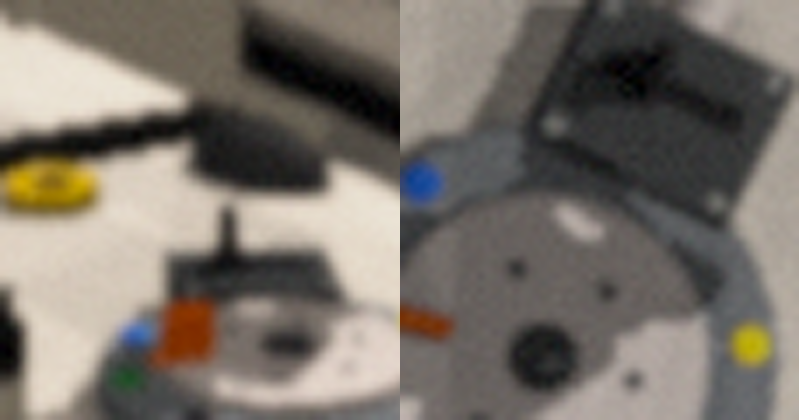

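The shutter tab now stands at (228,235), which is 23 mm of travel and at its stop. The orange tab is at about -79°, pointing at green, and the arm is clear.

```bash
python3 -c "
from bench import ticket
print(ticket.job_done())"
```

```text
the job is handed in; nothing more can be done
None
```

I pushed the selector round until it clicked in at the green button, then pushed the shutter left to its stop. The job was handed in at about 14.5 s with the arm clear, and the other things on the desk were not touched.

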